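# Load the sloped curing tray and wind the cure timer

### The arm

A 7-joint arm with a two-finger parallel gripper is mounted at the origin on the work surface. World frame = base frame: x ahead of the robot, y to its left, z up, the work surface at z = 0. Lengths are in m, angles in rad, forces in N, time in s.
With the tool pointing down it reaches from about 0.425 to 0.95 m from the base axis. Payload 16.7 kg.
Tool frame: the origin (TCP) lies midway between the tips of the shut fingers; the grasp point (between the pads) lies 19 mm behind it; z points along the fingers, y is the line along which they close (so a half turn about z gives the same grasp; the last joint's range is limited). The gripper opens to 94 mm and grips with 3 to 60 N. Pads are 16 mm wide; open, the fingers measure 119 mm over their backs; the gripper's body (75 mm by 177 mm) begins 78 mm behind the grasp point.
Start: joints at [1.119, 0.426, 0.074, 1.606, -0.034, 1.111, -0.067], TCP at [0.201, -0.644, 0.169] pointing down, gripper open.
Joint ranges: [-2.85, 2.85], [-0.5, 2.14], [-1.23, 1.37], [0.21, 2.46], [-1.02, 4.16], [0.16, 2.05], [-2.73, 2.73]. Speed limits (rad/s): [1.89, 1.89, 2.39, 2.39, 3.01, 3.01, 3.01].

### API

Orientations are given as a rotation vector (axis times angle).
In Python, from workcell import env gives the robot as it stands.
- The arm moves only by the tool drive_tool, never from a script. Its argument "motion" is a list that holds one entry, the list of rows, each a list of 4 numbers: the shift along the tool's x, y, z in cm, then the turn about the tool's z in degrees. In form: [[[dx, dy, dz, turn], ...]]. A call has 1 to 8 rows; each row is the pose to reach, as a shift and turn from the pose commanded when the call began, along the tool's axes at that moment; what a row does not reach only later rows make up. A row lasts 1/12 s, in which the tool goes at most 41.7 mm and 7.16 degrees, less where a joint would pass 70% of its speed; a pose out of reach is approached as far as the arm can. A call with a gripper value outside its range is refused whole. "fingers" is the closure, from 0 (fully open) to 1 (shut), set as the call begins (left out, the last holds). The fingers move at their own pace and stop on an object; "newtons" is the grip in N (left out, the last holds). Time passes only in rows, so rows that repeat a pose let the fingers close. It gives the time, the measured TCP pose, the force, the opening and the grip force at its end, in the units of the state.
- env.state(): the state, without advancing time (a new reading comes with each control period).
- env.camera(name): name is "side" or "top" or "wrist"; returns (picture, depth): 420x560x3 uint8, red, green, blue; 420x560 float32, m along the optical axis (not along the pixel's ray), 0 where there is no reading.
- env.camera_model(name): a dict with "fx", "fy", "cx", "cy" (pixels), "eye" and "attitude" of the camera in the world. Camera axes: x right, y up, looking along -z (the intrinsics and any distortion apply to the point x, -y, -z); pixel columns grow to the right and rows downward; lengths in m; the calibration is good to about 2 mm. The wrist camera is an equidistant fisheye: a pixel r from the principal point sees the ray r / f radians off the axis. A picture is of the moment at which its call begins: read the wrist's pose just before it. camera_model takes no time and is no camera call; for the wrist camera it gives the pose at the moment of the call.
- env.job_done(): hands the job in; it is judged then, once.
The state is a dict: "time": time; "qpos": joint angles; "qvel": joint speeds; "tau": joint torques, N m; "position": TCP position; "tool_rot": TCP orientation; "wrist_force": force on the tool from outside, world axes, zero at the start; "torque": the same for the moment, N m; "finger_gap": opening from 0.0 (shut) to 1.0 (fully open); "gripper_force": force on a finger pad.
Only numpy, scipy, OpenCV 4.12 (cv2) and the standard library are available. Lean on these libraries where they do the work, as an engineer would, in place of code of your own. Each camera call takes 0.05 s, during which the arm holds its last target. There are 200 camera calls.

### The job

Load the two printed parts into the curing station, the black one in the lane marked black and the orange one in the lane marked orange, each lying flat and slid down the slope under the amber hood until it rests against the back stop. Then wind the timer's dial clockwise past its red top mark and turn it back down until the pointer stands at the green tab, and let go. Leave the tab, the glue stick, the bottle, the jar and the scraper where they are.

Things in the scene. Friction and masses are not known exactly. Their poses are not given: they have to be found in the camera images.
- part_black: Black printed rail, loose on the bench, about 0.12 kg, an upside-down T in section: foot plate 100 x 46 x 14 mm and on it a full-length spine 100 x 24 mm that reaches 42 mm above the underside. Origin at the centre of the underside, x along its length, z up. It is the same either way round. Grip it across the spine.
- part_orange: Orange printed rail, same shape and size as part_black, same axes.
- station: Curing station, fixed: white sloped tray, 130 mm wide, 190 mm long, on black feet, falling 0.24 rad away from the robot. Two lanes 58 mm wide, side walls 12 mm high, upper end open towards the robot. An amber hood covers the lowest 45 mm: 60 mm clear height over the lane floor, its top 76 mm above it. Origin: on the bench under its middle, x the downhill heading, z up.
- lane_left (a point): Lane marked black (black stop pad, black strip at its upper end), the left one: point mid-lane where floor meets back stop. Axes of the sloped tray: x down the lane into the stop, y across to the left, z square to the floor. Hood covers x -45 to 0 mm, open end x = -190 mm. A part against the stop has its origin at x = -50 mm. Parts do not slide by themselves; push (about 1 N).
- lane_right (a point): Lane marked orange, the right one: the same point and axes as for lane_left, 62 mm to the right.
- timer: Bench timer, fixed to the bench: grey box 130 x 130 x 50 mm with the dial on its top. Origin at the centre of its underside, z up. On its top are seven marks for 0, 5, .. 30 minutes, 0.4 rad apart; the last, clockwise, is the wide red top mark.
- dial (a joint): Dial value in rad, 0 at the 0 minutes mark, grows clockwise seen from above, 0.08 a minute; red top mark at 2.4, end stop at 2.8. Black disc of 88 mm with a grey grip bar across it, 80 mm long, 16 mm wide, from 58 to 88 mm above the bench, white pointer stripe on one half. Stiff (0.1 N m): stays where it is left.
- dial_grip (a point): Point on the dial's axis 77 mm above the bench, at the height to grip the bar. x runs along the bar towards the pointer end, z up.
- pointer (a point): The tip of the pointer: 50 mm from the dial's axis, 54 mm above the bench. It turns with the dial.
- preset (a joint): Where the green tab stands, on the same scale as dial (rad). The dial is to be set to this value; the tab is stiff, not to be moved.
- tab (a point): Green tab (14 x 9 x 7 mm) just outside the dial's disc, its top 57 mm above the bench: point 50 mm from the dial's axis, where the pointer must come.
- glue: Glue stick, loose, standing, yellow, 30 mm across and 84 mm tall, between the two parts. Origin at the centre of its underside.
- bottle: Blue bottle, loose, standing in front of the timer, 60 mm across, 170 mm tall. Origin at the centre of its underside.
- jar: Glass jar, loose, standing behind the timer, 66 mm across, 80 mm tall. Origin at the centre of its underside.
- scraper: Scraper, 180 mm long, lying behind the station. Origin at the middle of its length, x along it.
There are look-alikes about, which are no part of the job. What is meant by the part_black is not white, and is the larger of those in its own colour.

How it is judged:
By the outcome, as a careful person would: the job done as asked, in the order asked, and still so for the second after the job is handed in, with the robot touching nothing.
It also fails if it takes over 72 s, if anything falls off the work surface, if the arm or the gripper's body presses on something with over 40 N, if the wrist force passes 120 N, or if a joint passes its speed limit or range.

## Working session

There is one attempt and no reset: what is moved stays moved. The work goes in short steps, Python scripts to look and compute and a tool call to move; the robot and the scene stay as the last step left them, time stands still between calls to the robot, and variables do not carry over. Pictures are saved under pics/ and viewed, at most 10 in all, crops included, and the job is handed in when it is done.

Besides the shell and the picture viewer there is one more tool, called as name([rows], argument=value, ...), one row to a line, values as JSON. drive_tool: Moves the arm, as the interface text tells. Its arguments: {"type":"object","properties":{"motion":{"type":"array"},"fingers":{"type":"number"},"newtons":{"type":"number"}},"required":["motion"]}

```bash
mkdir -p pics; ls
python3 - <<'E'
from workcell import env
import cv2,numpy as np
for n in("top","side"):
    p,d=env.camera(n); np.savez(f"pics/{n}0.npz",p=p,d=d); cv2.imwrite(f"pics/{n}0.png",p[:,:,::-1])
    print(n,env.camera_model(n))
s=env.state();print(s)
E
```

```text
pics
top {'fx': 405.51036801909385, 'fy': 405.51036801909385, 'cx': 271.55950686409, 'cy': 211.61853385329164, 'eye': array([0.46836089, 0.00120518, 0.83661441]), 'attitude': array([ 0.09919024, -0.04854195, -1.57312864])}
side {'fx': 459.38914757642357, 'fy': 459.38914757642357, 'cx': 282.77582402512456, 'cy': 217.94842740532377, 'eye': array([0.11434095, 0.64474086, 0.78430303]), 'attitude': array([ 0.31936971, -1.01513429, -2.35974131])}
{'time': 0.1, 'qpos': array([ 1.11850291,  0.42665651,  0.07388579,  1.60652968, -0.03412004,
        1.11083031, -0.0671118 ]), 'qvel': array([-0.00038347, -0.00017451,  0.00244351, -0.00176748,  0.00095141,
        0.00021768,  0.00088369]), 'tau': array([ 7.88984355e-03, -9.37476110e+01,  3.67615879e+00, -4.55053425e+01,
       -4.86392097e-02,  1.67906634e-02, -1.09119907e-05]), 'position': array([ 0.20110136, -0.64388306,  0.16836117]), 'tool_rot': array([-3.10455326e+00, -4.73513550e-01,  3.92918076e-04]), 'wrist_force': array([-0.01820281, -0.3166743 ,  0.48544078]), 'torque': array([ 0.01140405, -0.02650367, -0.02445693]), 'gripper_force': 0.0, 'finger_gap': 1.002419406213142}
```

View pics/top0.png

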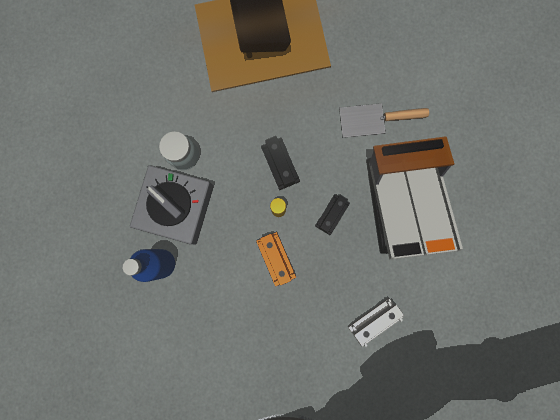

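View pics/side0.png

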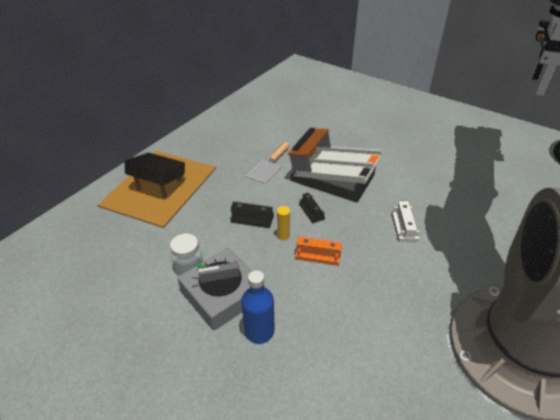

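The top view shows the black rail at (281,163), a small black decoy at (332,214), the orange rail at (276,258) and the white decoy at (376,322). The station is at (412,200) with its upper end at the bottom of the picture, black strip left and orange strip right. The dial is at (168,203), its pointer up-left near the 0 mark. The green tab is at (170,177) and the red mark at (196,202). The side view confirms this, including the bottle in front of the timer.

```bash
cat > h.py <<'E'
import numpy as np,cv2
from scipy.spatial.transform import Rotation as R
from workcell import env
def cloud(n,d):
    m=env.camera_model(n); v,u=np.mgrid[:420,:560]
    c=np.stack([(u-m['cx'])/m['fx']*d,-(v-m['cy'])/m['fy']*d,-d],-1)
    return c@R.from_rotvec(m['attitude']).as_matrix().T+m['eye']
def rect(P):
    (c,s,a)=cv2.minAreaRect((P*1000).astype(np.float32)); b=cv2.boxPoints((c,s,a))
    e=max([b[1]-b[0],b[2]-b[1]],key=np.linalg.norm)
    return np.round(c,1),np.round(s,1),round(float(np.degrees(np.arctan2(e[1],e[0]))),1)
E
cat > a.py <<'E'
from h import *
z=np.load('pics/top0.npz');p=z['p'];d=z['d'];P=cloud('top',d);np.save('pics/P.npy',P)
hsv=cv2.cvtColor(p,cv2.COLOR_RGB2HSV)
def roi(u0,u1,v0,v1):
    m=np.zeros((420,560),bool);m[v0:v1,u0:u1]=1;return m
print('bench z',np.median(P[200:300,290:310,2]),np.median(P[320:360,100:200,2]))
er=lambda m:m
def comp(name,m,lo,hi,f=rect):
    q=P[m&(P[...,2]>lo)&(P[...,2]<hi)]; print(name,len(q),rect(q[:,:2]),'z',np.round(np.percentile(q[:,2],[5,50,95]),4))
comp('black spine',roi(255,305,130,195),.034,.06)
comp('black all',roi(255,305,130,195),.008,.06)
comp('orange spine',roi(250,303,226,292),.034,.06)
comp('orange all',roi(250,303,226,292),.008,.06)
comp('glue',roi(265,292,193,220),.07,.1)
comp('bar',roi(140,200,175,235),.08,.1)
comp('box top',roi(120,220,155,250),.044,.054)
comp('bottle cap',roi(115,180,245,285),.15,.19)
comp('jar',roi(155,195,128,170),.07,.1)
H,S,V=hsv[...,0],hsv[...,1],hsv[...,2]
r=roi(120,220,155,250)
for n,m in(('green',(H>45)&(H<85)&(S>100)),('red',((H<8)|(H>172))&(S>110)),('white',(S<40)&(V>150)&(P[...,2]>.08))):
    q=P[m&r];vu=np.argwhere(m&r);print(n,len(q),np.round(np.median(q,0),4),vu.mean(0))
# station
r=roi(365,470,130,265)
comp('orange strip',r&(H<16)&(S>150)&roi(420,465,235,258),.0,.2)
comp('black strip',r&(V<50)&roi(388,425,238,260),.03,.2)
wh=r&(S<40)&(V>130)&roi(375,460,170,245);q=P[wh];q=q[q[:,2]>.03]
A=np.c_[q[:,:2],np.ones(len(q))]
k=np.ones(len(q),bool)
for _ in range(6):
    c=np.linalg.lstsq(A[k],q[k,2],rcond=None)[0];res=q[:,2]-A@c;k=abs(res)<.003
print('floor',len(q),k.sum(),c,'slope',np.arctan(np.hypot(*c[:2])),'head',np.degrees(np.arctan2(-c[1],-c[0])))
h=np.where(roi(360,475,130,265),P[...,2]-(P[...,:2]@c[:2]+c[2]),-1)*np.cos(.24)
hd=(h>.066)&(h<.086);q=P[hd];print('hood',len(q),rect(q[:,:2]),np.median(h[hd]))
w=(h>.008)&(h<.018)
im=np.zeros((420,560),np.uint8);im[w]=255;im[hd]=120
o=cv2.resize(np.hstack([p[125:265,355:475,::-1],cv2.cvtColor(im,8)[125:265,355:475]]),None,fx=3.3,fy=3.3,interpolation=0)
cv2.imwrite('pics/st.png',o)
E
python3 a.py
```

```text
bench z -0.0008836960774693536 -0.0010785946938749458
black spine 600 (array([647.5,  10.6]), array([100.7,  24.1]), 22.5) z [0.0386 0.0409 0.0432]
black all 1112 (array([647.5,  10.4]), array([100.8,  46. ]), 22.4) z [0.0111 0.0389 0.0428]
orange spine 633 (array([450.9,  20. ]), array([99.6, 24.1]), 22.9) z [0.0387 0.0412 0.0432]
orange all 1147 (array([450.9,  20. ]), array([99.6, 45.8]), 23.0) z [0.0113 0.0391 0.0429]
glue 205 (array([551. ,  14.3]), array([28.1, 28.6]), -0.1) z [0.0796 0.0829 0.0851]
bar 366 (array([559.9, 229.5]), array([80.2, 16.5]), 47.4) z [0.0827 0.0867 0.0888]
box top 2715 (array([566.5, 227.2]), array([130.6, 198.5]), -15.0) z [0.0462 0.0487 0.0515]
bottle cap 257 (array([440.7, 256.5]), array([26.4, 27.1]), -89.6) z [0.1584 0.1684 0.1705]
jar 722 (array([668.3, 213.5]), array([57. , 56.8]), 73.5) z [0.0757 0.0787 0.0808]
green 32 [0.6114 0.2255 0.0564] [176.71875 170.09375]
red 18 [0.5644 0.1771 0.0486] [201.05555556 194.83333333]
white 66 [0.5738 0.2392 0.0872] [188.31818182 158.74242424]
orange strip 300 (array([ 476.8, -286.3]), array([20.6, 49.7]), -83.1) z [0.0686 0.0718 0.075 ]
black strip 276 (array([ 469.2, -225. ]), array([19.3, 48.4]), -83.1) z [0.069  0.0719 0.075 ]
floor 4443 3846 [-0.24572426 -0.02497483  0.18126722] slope 0.2421438966284604 head 5.803476947733879
hood 1344 (array([ 642.4, -234.6]), array([ 55.7, 136.3]), -83.1) 0.06774826204922466
```

View pics/st.png

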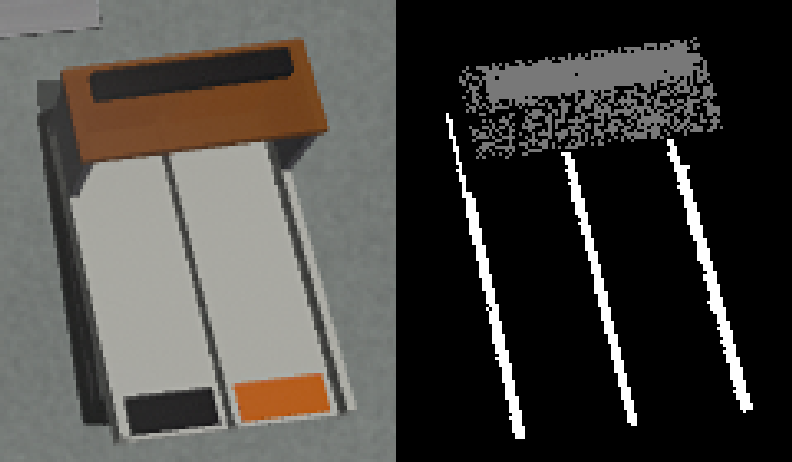

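The crop shows both lanes clearly, black strip left and orange strip right, with the hood at the top. The lane heading is about 6.9°. Next I plan the waypoint deltas.

```bash
cat > g.py <<'E'
import numpy as np,sys,json
def deltas(W):
    p=W[0]
    for q in W[1:]:
        a=np.radians(p[3]);d=np.subtract(q,p)
        x=np.array([np.cos(a),np.sin(a)]);y=np.array([np.sin(a),-np.cos(a)])
        print(q,'->',np.round([d[:2]@x/10,d[:2]@y/10,-d[2]/10,-d[3]],2).tolist());p=q
def lane(side,s,h): # s horizontal mm from strip centre
    o={'L':(469.2,-225),'R':(476.8,-286.3)}[side]
    x,y=o[0]+s*.9928,o[1]+s*.1201
    return [round(x,1),round(y,1),round(182.3-.24572*x-.02497*y+h,1),6.9]
E
python3 - <<'E'
from g import *
W=[[201.1,-643.9,168.4,17.3],[330,-450,180,17.3],[500,-215,180,22.5],[647.5,10.6,100,22.5],[647.5,10.6,17,22.5],[647.5,10.6,150,22.5]]
def place(c):
    P=lane(c,56,33);A=P[:];A[2]=150
    D=lane(c,56,18);U=lane(c,56,70);B=lane(c,-22,90);C=lane(c,-22,9);E=lane(c,30,9);F=lane(c,60,9);G=F[:];G[2]+=90
    return [A,P,D,U,B,C,E,F,G]
W+=place('L')
W+=[[440,-60,150,23],[450.9,20,100,23],[450.9,20,17,23],[450.9,20,150,23]]
W+=place('R')
deltas(W)
E
```

```text
[330, -450, 180, 17.3] -> [18.07, -14.68, -1.16, -0.0]
[500, -215, 180, 22.5] -> [23.22, -17.38, -0.0, -5.2]
[647.5, 10.6, 100, 22.5] -> [22.26, -15.2, 8.0, -0.0]
[647.5, 10.6, 17, 22.5] -> [0.0, 0.0, 8.3, -0.0]
[647.5, 10.6, 150, 22.5] -> [0.0, 0.0, -13.3, -0.0]
[524.8, -218.3, 150, 6.9] -> [-20.1, 16.45, -0.0, 15.6]
[524.8, -218.3, 91.8, 6.9] -> [0.0, 0.0, 5.82, -0.0]
[524.8, -218.3, 76.8, 6.9] -> [0.0, 0.0, 1.5, -0.0]
[524.8, -218.3, 128.8, 6.9] -> [0.0, 0.0, -5.2, -0.0]
[447.4, -227.6, 168.1, 6.9] -> [-7.8, -0.01, -3.93, -0.0]
[447.4, -227.6, 87.1, 6.9] -> [0.0, 0.0, 8.1, -0.0]
[499.0, -221.4, 74.2, 6.9] -> [5.2, 0.0, 1.29, -0.0]
[528.8, -217.8, 66.8, 6.9] -> [3.0, 0.0, 0.74, -0.0]
[528.8, -217.8, 156.8, 6.9] -> [0.0, 0.0, -9.0, -0.0]
[440, -60, 150, 23] -> [-6.92, -16.73, 0.68, -16.1]
[450.9, 20, 100, 23] -> [4.13, -6.94, 5.0, -0.0]
[450.9, 20, 17, 23] -> [0.0, 0.0, 8.3, -0.0]
[450.9, 20, 150, 23] -> [0.0, 0.0, -13.3, -0.0]
[532.4, -279.6, 150, 6.9] -> [-4.2, 30.76, -0.0, 16.1]
[532.4, -279.6, 91.5, 6.9] -> [0.0, 0.0, 5.85, -0.0]
[532.4, -279.6, 76.5, 6.9] -> [0.0, 0.0, 1.5, -0.0]
[532.4, -279.6, 128.5, 6.9] -> [0.0, 0.0, -5.2, -0.0]
[455.0, -288.9, 167.7, 6.9] -> [-7.8, -0.01, -3.92, -0.0]
[455.0, -288.9, 86.7, 6.9] -> [0.0, 0.0, 8.1, -0.0]
[506.6, -282.7, 73.9, 6.9] -> [5.2, 0.0, 1.28, -0.0]
[536.4, -279.1, 66.5, 6.9] -> [3.0, 0.0, 0.74, -0.0]
[536.4, -279.1, 156.5, 6.9] -> [0.0, 0.0, -9.0, -0.0]
```

drive_tool([
  [[18.07,14.68,-1.16,0],[18.07,14.68,-1.16,0],[18.07,14.68,-1.16,0],[18.07,14.68,-1.16,0],[18.07,14.68,-1.16,0],[18.07,14.68,-1.16,0],[18.07,14.68,-1.16,0]],
], fingers=0)

```text
time: 0.68
position: [0.4241, -0.7292, 0.1781]
tool_rot: [-3.102, -0.482, -0.003]
wrist_force: [0.5, 0.6, 0.2]
finger_gap: 1.001
gripper_force: 0.0
```

I sent that first move with a sign error in y. It did no harm, as the arm is in free space. I'll correct it from here.

drive_tool([
  [[11.5,-23.5,0,0],[11.5,-23.5,0,0],[11.5,-23.5,0,0],[11.5,-23.5,0,0],[11.5,-23.5,0,0],[11.5,-23.5,0,0],[11.5,-23.5,0,0],[11.5,-23.5,0,0]],
])

```text
time: 1.35
position: [0.4586, -0.4677, 0.181]
tool_rot: [-3.103, -0.481, -0.001]
wrist_force: [1.2, -1.1, 0.2]
finger_gap: 1.002
gripper_force: 0.0
```

```bash
cat > now.py <<'E'
from g import *
from workcell import env
from scipy.spatial.transform import Rotation as R
s=env.state();M=R.from_rotvec(s['tool_rot']).as_matrix()
N=[*np.round(s['position']*1000,1).tolist(),round(float(np.degrees(np.arctan2(M[1,0],M[0,0]))),2)]
print('now',round(s['time'],2),N,'q',np.round(s['qpos'],2),'F',np.round(s['wrist_force'],1),'tilt',np.round(M[:,2],3),'gap',round(s['finger_gap'],3))
if len(sys.argv)>1: deltas([N]+json.loads(sys.argv[1]))
E
python3 now.py '[[570,-220,180,22.5],[647.5,10.6,100,22.5]]'
```

```text
now 1.35 [458.6, -467.7, 181.0, 17.61] q [ 0.69  0.38  0.01  1.64 -0.    1.12 -0.56] F [ 1.2 -1.1  0.2] tilt [ 0.001  0.001 -1.   ] gap 1.002
[570, -220, 180, 22.5] -> [18.11, -20.24, 0.1, -4.89]
[647.5, 10.6, 100, 22.5] -> [15.98, -18.34, 8.0, -0.0]
```

drive_tool([
  [[18.1,-20.2,0.1,-4.9],[18.1,-20.2,0.1,-4.9],[18.1,-20.2,0.1,-4.9],[18.1,-20.2,0.1,-4.9],[18.1,-20.2,0.1,-4.9],[18.1,-20.2,0.1,-4.9],[18.1,-20.2,0.1,-4.9]],
])

```text
time: 1.93
position: [0.5715, -0.2208, 0.1795]
tool_rot: [-3.08, -0.611, -0.001]
wrist_force: [0.6, 0.1, -0.4]
finger_gap: 1.002
gripper_force: 0.0
```

drive_tool([
  [[16,-18.3,8,0],[16,-18.3,8,0],[16,-18.3,8,0],[16,-18.3,8,0],[16,-18.3,8,0],[16,-18.3,8,0],[16,-18.3,8,0],[16,-18.3,8,0]],
])

```text
time: 2.6
position: [0.6485, 0.0076, 0.0979]
tool_rot: [-3.08, -0.612, 0.003]
wrist_force: [0.0, -0.9, 0.0]
finger_gap: 0.998
gripper_force: 0.0
```

```bash
python3 now.py '[[647.5,10.6,17,22.5]]'
```

```text
now 2.6 [648.5, 7.6, 97.9, 22.47] q [ 0.03  0.46 -0.19  1.72  0.1   0.97 -1.37] F [ 0.  -0.9  0. ] tilt [-0.002  0.001 -1.   ] gap 0.998
[647.5, 10.6, 17, 22.5] -> [0.02, -0.32, 8.09, -0.03]
```

drive_tool([
  [[0,-0.3,3,0],[0,-0.3,6,0],[0,-0.3,7.5,0],[0,-0.3,8.1,0],[0,-0.3,8.1,0]],
])

```text
time: 3.02
position: [0.6467, 0.0056, 0.0174]
tool_rot: [3.083, 0.603, -0.003]
wrist_force: [0.6, -0.3, 0.0]
finger_gap: 0.996
gripper_force: 0.0
```

drive_tool([
  [[0,0,0,0],[0,0,0,0],[0,0,0,0],[0,0,0,0],[0,0,0,0],[0,0,0,0],[0,0,0,0],[0,0,0,0]],
], fingers=1, newtons=15)

```text
time: 3.68
position: [0.6474, 0.0076, 0.0187]
tool_rot: [-3.083, -0.606, -0.0]
wrist_force: [-0.9, 0.7, 0.6]
finger_gap: 0.468
gripper_force: 0.0
```

drive_tool([
  [[0,0,-3,0],[0,0,-6,0],[0,0,-10,0],[0,0,-13.3,0],[0,0,-13.3,0]],
])

```text
time: 4.1
position: [0.6508, 0.008, 0.1588]
tool_rot: [3.082, 0.606, 0.014]
wrist_force: [0.3, 0.0, -0.1]
finger_gap: 0.114
gripper_force: 0.0
```

Run:
```python
exec(open('now.py').read())
deltas([N,lane('L',56,0)[:2]+[150,6.9]])
```

```text
now 4.1 [650.8, 8.0, 158.8, 22.24] q [ 0.04  0.4  -0.2   1.67  0.09  1.07 -1.37] F [ 0.3  0.  -0.1] tilt [ 0.009  0.001 -1.   ] gap 0.114
[524.8, -218.3, 150, 6.9] -> [-20.23, 16.18, 0.88, 15.34]
```

drive_tool([
  [[0,0,0,0],[0,0,0,0],[0,0,0,0],[0,0,0,0],[0,-0.2,2,0],[0,-0.2,4,0],[0,-0.2,6,0],[0,-0.2,8,0]],
], fingers=0.35)

```text
time: 4.77
position: [0.6461, 0.0095, 0.0698]
tool_rot: [-3.082, -0.606, 0.002]
wrist_force: [0.5, 0.2, 1.1]
finger_gap: 0.63
gripper_force: 0.0
```

Run:
```python
exec(open('now.py').read())
from h import *
p,d=env.camera('top');P=cloud('top',d);cv2.imwrite('pics/t1.png',p[:,:,::-1])
m=np.zeros((420,560),bool);m[130:195,255:305]=1
print(rect(P[m&(P[...,2]>.008)&(P[...,2]<.05)][:,:2]))
```

```text
now 4.77 [646.1, 9.5, 69.8, 22.25] q [ 0.03  0.49 -0.19  1.75  0.11  0.92 -1.39] F [0.5 0.2 1.1] tilt [-0.001  0.    -1.   ] gap 0.63
(array([0., 0.]), array([0., 0.]), 0.0)
```

View pics/t1.png

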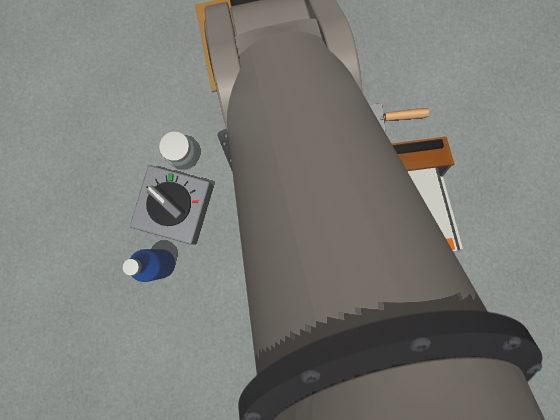

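The arm hides the rail in the top view. I'll grip again and let the finger gap show whether it holds.

drive_tool([
  [[0,0,3,0],[0,0,4.5,0],[0,0,5.3,0],[0,0,5.3,0],[0,0,5.3,0]],
])

```text
time: 5.23
position: [0.6467, 0.0095, 0.0189]
tool_rot: [-3.082, -0.606, 0.001]
wrist_force: [-0.6, -0.7, 0.7]
finger_gap: 0.653
gripper_force: 0.0
```

drive_tool([
  [[0,0,0,0],[0,0,0,0],[0,0,0,0],[0,0,0,0],[0,0,0,0],[0,0,0,0],[0,0,0,0],[0,0,0,0]],
], fingers=1, newtons=15)

```text
time: 5.9
position: [0.6467, 0.0094, 0.0186]
tool_rot: [-3.083, -0.606, -0.0]
wrist_force: [0.8, -0.3, -0.4]
finger_gap: 0.119
gripper_force: 0.0
```

Run:
```python
from h import *
p,d=env.camera('wrist');q,e=env.camera('side');cv2.imwrite('pics/w1.png',np.hstack([p[:,80:480],q[100:,150:550][:,:]if 0 else q[:,120:520]])[:,:,::-1])
```

```text
(no output)
```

View pics/w1.png

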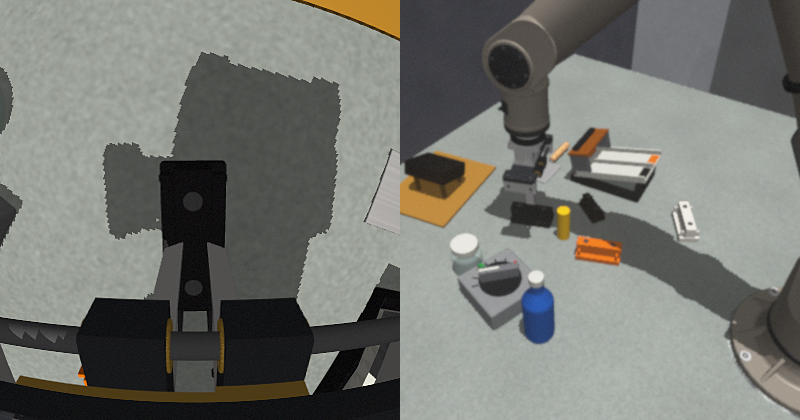

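The wrist view shows the rail still in place and aligned. The fingertips, at about (180,245) and (207,245), appear to overlap the spine, so I'm measuring them from depth.

Run:
```python
exec(open('now.py').read())
from h import *
p,d=env.camera('wrist');m=env.camera_model('wrist');print(m)
v,u=np.mgrid[:420,:560];a=(u-m['cx'])/m['fx'];b=(v-m['cy'])/m['fy'];r=np.hypot(a,b)+1e-9
k=np.tan(r)/r*d;c=np.stack([a*k,-b*k,-d],-1);P=c@R.from_rotvec(m['attitude']).as_matrix().T+m['eye']
for uv in[(273,180),(273,220),(250,280),(290,280),(250,260),(283,255),(273,260),(273,290),(273,345),(200,310),(350,310),(400,130)]:print(uv,p[uv[1],uv[0]],np.round(P[uv[1],uv[0]],4),round(float(d[uv[1],uv[0]]),3))
q=P[(P[...,2]>.035)&(P[...,2]<.047)&(v<240)&(u>200)&(u<340)];print(rect(q[:,:2]))
q,e=env.camera('side');P=cloud('side',e);w=(np.abs(P[...,0]-.647)<.12)&(np.abs(P[...,1]-.01)<.12)&(P[...,2]>.008)
for lo in np.arange(.008,.14,.012):
    z=P[w&(P[...,2]>lo)&(P[...,2]<lo+.012)]
    if len(z)>3:print(round(lo,3),len(z),np.round(z.min(0),3),np.round(z.max(0),3))
```

```text
now 6.0 [646.7, 9.5, 18.6, 22.24] q [ 0.02  0.55 -0.18  1.78  0.13  0.83 -1.4 ] F [-0.1  0.1  0.7] tilt [-0.  0. -1.] gap 0.031
{'fx': 325.19226210127806, 'fy': 325.19226210127806, 'cx': 274.60919134554285, 'cy': 209.9011135974402, 'eye': array([0.72174921, 0.04014684, 0.23458184]), 'attitude': array([-0.24920006,  0.16731686, -1.17333185])}
(273, 180) [13 17 14] [0.6867 0.0268 0.0408] 0.197
(273, 220) [19 19 17] [0.6636 0.0174 0.0424] 0.202
(250, 280) [78 78 75] [0.6513 0.0234 0.1035] 0.146
(290, 280) [79 78 76] [0.6581 0.0064 0.103 ] 0.146
(250, 260) [83 82 82] [0.6504 0.0248 0.081 ] 0.168
(283, 255) [83 82 81] [0.6568 0.0087 0.0741] 0.174
(273, 260) [13 17 11] [0.6384 0.0071 0.0427] 0.209
(273, 290) [40 41 41] [ 0.6176 -0.0014  0.043 ] 0.215
(273, 345) [46 46 47] [0.6714 0.0199 0.1699] 0.077
(200, 310) [14 18 20] [0.6695 0.0401 0.1633] 0.082
(350, 310) [18 13 19] [0.6844 0.0032 0.1631] 0.082
(400, 130) [78 81 77] [ 7.52e-01 -4.89e-02  6.00e-04] 0.226
(array([672.1,  21.4]), array([45.6, 24. ]), 22.2)
0.008 412 [ 0.528 -0.106  0.008] [0.689 0.051 0.02 ]
0.02 259 [ 0.527 -0.11   0.02 ] [0.688 0.048 0.032]
0.032 461 [ 0.527 -0.11   0.032] [0.696 0.04  0.044]
0.044 131 [ 0.535 -0.012  0.044] [0.694 0.039 0.056]
0.056 68 [ 0.537 -0.005  0.056] [0.652 0.03  0.068]
0.068 90 [ 0.537 -0.006  0.068] [0.65 0.03 0.08]
0.08 141 [0.537 0.    0.08 ] [0.651 0.03  0.092]
0.092 5 [0.632 0.017 0.092] [0.65  0.023 0.093]
```

Run:
```python
exec(open('now.py').read())
from h import *
p,d=env.camera('wrist');m=env.camera_model('wrist')
v,u=np.mgrid[:420,:560];a=(u-m['cx'])/m['fx'];b=(v-m['cy'])/m['fy'];r=np.hypot(a,b)+1e-9
k=np.tan(r)/r*d;c=np.stack([a*k,-b*k,-d],-1);P=c@R.from_rotvec(m['attitude']).as_matrix().T+m['eye']
T=(P-np.array(N[:3])/1000)@M*1000
for row in range(235,345,12):
    print(row,[(x,*np.round(T[row,x],0).astype(int)) for x in range(232,320,6)])
cv2.imwrite('pics/w2.png',cv2.resize(p[200:360,190:360,::-1],None,fx=3.5,fy=3.5,interpolation=2))
```

```text
now 6.1 [646.7, 9.4, 18.6, 22.24] q [ 0.02  0.55 -0.18  1.78  0.13  0.83 -1.4 ] F [0.2 0.5 0.6] tilt [-0.  0. -1.] gap 0.005
235 [(232, np.int64(-7), np.int64(-33), np.int64(19)), (238, np.int64(-7), np.int64(-28), np.int64(19)), (244, np.int64(-2), np.int64(-22), np.int64(5)), (250, np.int64(-2), np.int64(-18), np.int64(5)), (256, np.int64(9), np.int64(-12), np.int64(-25)), (262, np.int64(9), np.int64(-8), np.int64(-24)), (268, np.int64(9), np.int64(-4), np.int64(-24)), (274, np.int64(9), np.int64(0), np.int64(-24)), (280, np.int64(8), np.int64(3), np.int64(-23)), (286, np.int64(8), np.int64(7), np.int64(-22)), (292, np.int64(-2), np.int64(13), np.int64(4)), (298, np.int64(-2), np.int64(17), np.int64(5)), (304, np.int64(-2), np.int64(21), np.int64(5)), (310, np.int64(-7), np.int64(27), np.int64(18)), (316, np.int64(81), np.int64(0), np.int64(-216))]
247 [(232, np.int64(-18), np.int64(-33), np.int64(19)), (238, np.int64(-17), np.int64(-29), np.int64(17)), (244, np.int64(-11), np.int64(-22), np.int64(4)), (250, np.int64(-11), np.int64(-18), np.int64(4)), (256, np.int64(9), np.int64(-1
[... 5847 characters left out ...]
np.int64(33), np.int64(-8), np.int64(-158)), (244, np.int64(33), np.int64(-7), np.int64(-158)), (250, np.int64(32), np.int64(-6), np.int64(-157)), (256, np.int64(33), np.int64(-4), np.int64(-158)), (262, np.int64(32), np.int64(-3), np.int64(-157)), (268, np.int64(29), np.int64(-2), np.int64(-153)), (274, np.int64(27), np.int64(0), np.int64(-151)), (280, np.int64(29), np.int64(1), np.int64(-154)), (286, np.int64(32), np.int64(3), np.int64(-157)), (292, np.int64(32), np.int64(4), np.int64(-157)), (298, np.int64(33), np.int64(5), np.int64(-158)), (304, np.int64(32), np.int64(7), np.int64(-157)), (310, np.int64(33), np.int64(8), np.int64(-158)), (316, np.int64(32), np.int64(10), np.int64(-157))]
```

View pics/w2.png

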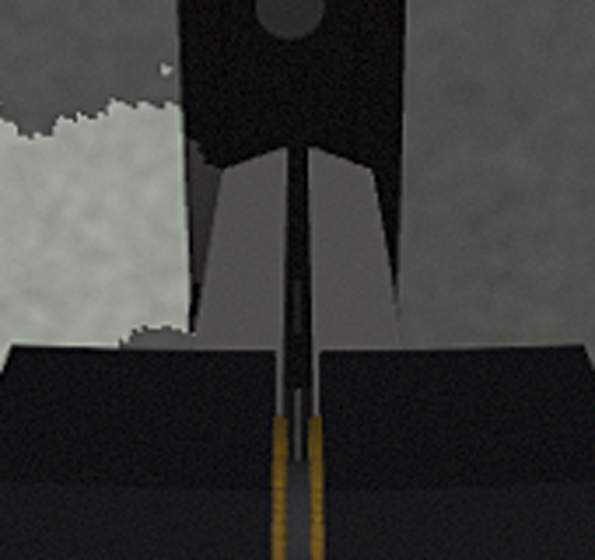

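The crop shows shut fingers ending well above the spine, about 37 mm short of the reported TCP. I'll check that with the side camera.

Run:
```python
from h import *
q,e=env.camera('side');P=cloud('side',e)
for v in range(130,232,8):print(v,[(u,*np.round(P[v,u]*1000).astype(int).tolist()) for u in (226,234,242,250,258,266)])
m=env.camera_model('side')
def pr(X):
    c=R.from_rotvec(m['attitude']).as_matrix().T@(np.array(X)-m['eye']);return np.round([m['cx']+m['fx']*c[0]/-c[2],m['cy']-m['fy']*c[1]/-c[2]])
print(pr([.6467,.0095,.0186]),pr([.6467,.0095,.056]))
```

```text
130 [(226, 666, 51, 272), (234, 640, 56, 284), (242, 625, 50, 286), (250, 612, 40, 286), (258, 605, 24, 280), (266, 598, 6, 273)]
138 [(226, 931, -230, 0), (234, 653, 43, 253), (242, 636, 39, 258), (250, 621, 31, 259), (258, 615, 13, 251), (266, 650, -61, 197)]
146 [(226, 901, -194, 3), (234, 647, 53, 242), (242, 630, 47, 245), (250, 617, 37, 244), (258, 603, 28, 245), (266, 654, -66, 172)]
154 [(226, 875, -163, 3), (234, 648, 53, 221), (242, 633, 46, 223), (250, 616, 41, 227), (258, 628, -1, 198), (266, 638, -43, 169)]
162 [(226, 851, -135, 1), (234, 650, 53, 200), (242, 633, 48, 204), (250, 616, 41, 207), (258, 628, 0, 177), (266, 756, -197, 3)]
170 [(226, 650, 81, 196), (234, 636, 72, 197), (242, 622, 62, 196), (250, 609, 52, 196), (258, 615, 18, 172), (266, 733, -166, 4)]
178 [(226, 637, 98, 192), (234, 620, 91, 195), (242, 607, 82, 195), (250, 592, 74, 197), (258, 730, -124, 5), (266, 711, -136, 6)]
186 [(226, 643, 94, 165), (234, 626, 88, 169), (242, 609, 81, 172), (250, 590, 78, 178), (258, 711, -99, 2), (266, 693, -111, 3)]
194 [(226, 762, -27, 0), (234, 743, -38, 2), (242, 727, -51, 0), (250, 640, 20, 92), (258, 694, -77, -2), (266, 673, -83, 4)]
202 [(226, 740, -1, 2), (234, 691, 22, 43), (242, 674, 12, 45), (250, 642, 19, 66), (258, 671, -47, 3), (266, 655, -59, 3)]
210 [(226, 724, 19, -3), (234, 679, 38, 36), (242, 661, 29, 38), (250, 641, 23, 43), (258, 624, 14, 45), (266, 610, 0, 42)]
218 [(226, 702, 45, 1), (234, 677, 43, 14), (242, 658, 35, 18), (250, 644, 22, 15), (258, 626, 13, 18), (266, 601, 13, 31)]
226 [(226, 684, 66, 1), (234, 667, 57, 3), (242, 652, 45, 2), (250, 635, 34, 2), (258, 619, 24, 3), (266, 600, 16, 8)]
[252. 214.] [251. 202.]
```

Confirmed: the real fingertips sit about 38 mm above the reported TCP in z, while x and y agree. From here I use real tip z = reported + 38 mm. I'll open the fingers, descend 3.7 cm and close for long enough.

drive_tool([
  [[0,0,0,0],[0,0,0,0],[0,0,0,0],[0,0,0,0],[0,0,0,0],[0,0,0,0],[0,0,0,0],[0,-0.1,0,0]],
], fingers=0.35)

```text
time: 6.87
position: [0.6463, 0.0102, 0.0186]
tool_rot: [3.083, 0.606, 0.0]
wrist_force: [-1.2, 0.1, -0.3]
finger_gap: 0.534
gripper_force: 0.0
```

drive_tool([
  [[0,0,1.5,0],[0,0,2.8,0],[0,0,3.4,0],[0,0,3.7,0],[0,0,3.7,0]],
])

```text
time: 7.28
position: [0.6457, 0.0104, -0.0193]
tool_rot: [-3.082, -0.606, 0.002]
wrist_force: [-0.1, -0.3, 0.5]
finger_gap: 0.649
gripper_force: 0.0
```

drive_tool([
  [[0,0,0,0],[0,0,0,0],[0,0,0,0],[0,0,0,0],[0,0,0,0],[0,0,0,0],[0,0,0,0],[0,0,0,0]],
], fingers=1, newtons=15)

```text
time: 7.95
position: [0.6464, 0.0104, -0.0182]
tool_rot: [-3.083, -0.606, -0.0]
wrist_force: [-0.7, -0.4, 3.4]
finger_gap: 0.252
gripper_force: 15.0
```

drive_tool([
  [[0,0,-2.5,0],[0,0,-6,0],[0,0,-9.5,0],[0,0,-13,0],[0,0,-13,0]],
])

```text
time: 8.37
position: [0.6498, 0.0107, 0.1186]
tool_rot: [3.082, 0.605, 0.014]
wrist_force: [1.5, 0.4, -0.7]
finger_gap: 0.254
gripper_force: 15.0
```

drive_tool([
  [[-2,1.7,0,3],[-5,4.2,0,6],[-8,6.7,0,9],[-11.5,9.6,0,12],[-15,12.5,0,15.3],[-18,15,0,15.3],[-19.9,16.6,0,15.3],[-19.9,16.6,0,15.3]],
])

```text
time: 9.03
position: [0.5213, -0.2252, 0.1115]
tool_rot: [3.134, 0.178, -0.002]
wrist_force: [0.1, -0.5, -0.9]
finger_gap: 0.258
gripper_force: 15.0
```

Run:
```python
exec(open('now.py').read())
deltas([N,lane('L',56,0)[:2]+[55,6.9]])
```

```text
now 9.03 [521.3, -225.2, 111.5, 6.5] q [ 0.35  0.32 -0.07  1.9   0.03  0.93 -1.19] F [ 0.1 -0.5 -0.9] tilt [-0.001 -0.002 -1.   ] gap 0.258
[524.8, -218.3, 55, 6.9] -> [0.43, -0.65, 5.65, -0.4]
```

drive_tool([
  [[0,0,1.5,0],[0,0,3,0],[0,0,3,0],[0,0,3,0]],
])

```text
time: 9.37
position: [0.5245, -0.2182, 0.0811]
tool_rot: [-3.135, -0.191, 0.002]
wrist_force: [-0.3, -0.4, -0.4]
finger_gap: 0.254
gripper_force: 15.0
```

Run:
```python
exec(open('now.py').read())
deltas([N,lane('L',56,0)[:2]+[55,6.9]])
from h import *
p,d=env.camera('side');cv2.imwrite('pics/s2.png',cv2.resize(p[90:240,240:420,::-1],None,fx=4,fy=4,interpolation=2))
```

```text
now 9.37 [524.5, -218.2, 81.1, 6.96] q [ 0.34  0.35 -0.07  1.93  0.03  0.87 -1.2 ] F [-0.3 -0.4 -0.4] tilt [-0.001  0.001 -1.   ] gap 0.254
[524.8, -218.3, 55, 6.9] -> [0.03, 0.01, 2.61, 0.06]
```

View pics/s2.png

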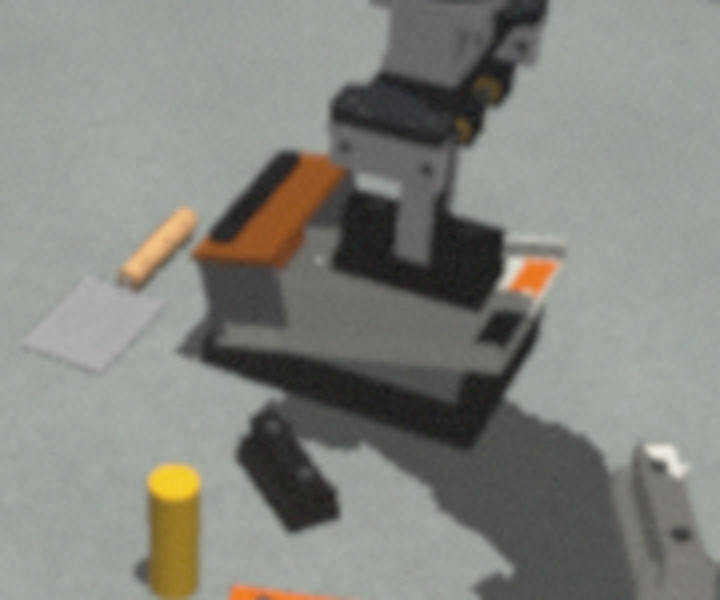

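The picture shows the black rail held level just above the left lane, clear of the hood. I'll lower it, easing the grip so it can pivot flat.

drive_tool([
  [[0,0,1,0],[0,0,2,0],[0,0,2.5,0],[0,0,2.7,0],[0,0,2.9,0]],
], newtons=5)

```text
time: 9.83
position: [0.5247, -0.2185, 0.0521]
tool_rot: [-3.136, -0.19, 0.001]
wrist_force: [0.7, -0.2, -0.9]
finger_gap: 0.254
gripper_force: 5.0
```

drive_tool([
  [[0,0,0.2,0],[0,0,0.4,0],[0,0,0.6,0],[0,0,0.7,0],[0,0,0.8,0],[0,0,0.8,0]],
], newtons=4)

```text
time: 10.33
position: [0.525, -0.2186, 0.0445]
tool_rot: [-3.136, -0.19, -0.0]
wrist_force: [2.2, 0.4, 0.4]
finger_gap: 0.259
gripper_force: 4.0
```

drive_tool([
  [[0,0,0,0],[0,0,0,0],[0,0,0,0],[0,0,-1,0],[0,0,-4,0],[0,0,-7,0],[0,0,-7,0]],
], fingers=0.58)

```text
time: 10.92
position: [0.5276, -0.2196, 0.1205]
tool_rot: [3.133, 0.19, 0.01]
wrist_force: [0.8, -0.8, 0.5]
finger_gap: 0.419
gripper_force: 0.0
```

drive_tool([
  [[-3,0,0,0],[-6,0,0,0],[-8.6,0,0,0],[-8.6,0,0,0],[-8.6,0,0,0],[-8.6,0,0,0]],
], fingers=1)

```text
time: 11.42
position: [0.4404, -0.2291, 0.1153]
tool_rot: [3.135, 0.19, 0.002]
wrist_force: [0.4, 0.1, 0.5]
finger_gap: 0.034
gripper_force: 0.0
```

Run:
```python
exec(open('now.py').read())
def L(s): a=lane('L',s,9);a[2]=round(a[2]-38,1);return a
deltas([N,L(-30),L(0),L(40),L(60)])
from h import *
p,d=env.camera('side');P=cloud('side',d)
cv2.imwrite('pics/s3.png',cv2.resize(p[90:240,240:420,::-1],None,fx=4,fy=4,interpolation=2))
```

```text
now 11.42 [440.4, -229.1, 115.3, 6.95] q [ 0.4   0.2  -0.06  2.05  0.02  0.89 -1.11] F [0.4 0.1 0.5] tilt [ 0.001 -0.    -1.   ] gap 0.034
[439.4, -228.6, 51.0, 6.9] -> [-0.09, -0.06, 6.43, 0.05]
[469.2, -225.0, 43.6, 6.9] -> [3.0, 0.0, 0.74, -0.0]
[508.9, -220.2, 33.7, 6.9] -> [4.0, 0.0, 0.99, -0.0]
[528.8, -217.8, 28.8, 6.9] -> [2.0, 0.0, 0.49, -0.0]
```

View pics/s3.png

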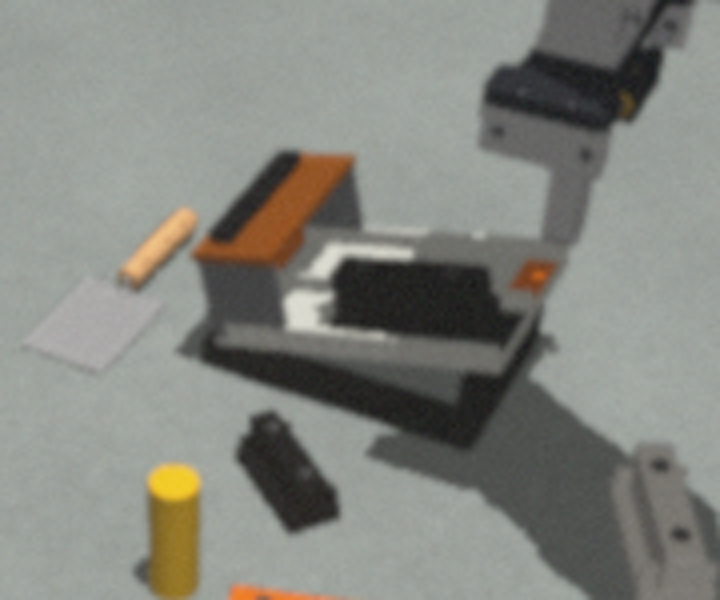

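The picture shows the black rail lying flat in the left lane with the fingers shut behind it. Now I push it down the slope.

drive_tool([
  [[0,0,2.5,0],[0,0,5,0],[0,0,6.4,0],[0,0,6.4,0]],
])

```text
time: 11.8
position: [0.4387, -0.2279, 0.048]
tool_rot: [-3.134, -0.192, 0.006]
wrist_force: [-0.3, 1.3, -0.3]
finger_gap: 0.002
gripper_force: 0.0
```

drive_tool([
  [[2,0,0.5,0],[3,0,0.75,0],[4,0,1,0],[5,0,1.25,0],[6,0,1.5,0],[7,0,1.75,0],[8,0,2,0],[8,0,2,0]],
])

```text
time: 12.47
position: [0.521, -0.2186, 0.0302]
tool_rot: [-3.135, -0.192, -0.001]
wrist_force: [0.4, 0.5, -0.4]
finger_gap: 0.004
gripper_force: 0.0
```

drive_tool([
  [[0.5,0,0.12,0],[0.7,0,0.17,0],[0.9,0,0.22,0],[1.1,0,0.27,0],[1.1,0,0.27,0]],
])

```text
time: 12.88
position: [0.5301, -0.218, 0.0279]
tool_rot: [-3.136, -0.19, -0.0]
wrist_force: [0.0, 0.6, 0.9]
finger_gap: 0.005
gripper_force: 0.0
```

drive_tool([
  [[0.2,0,0.05,0],[0.4,0,0.1,0],[0.4,0,0.1,0]],
])

```text
time: 13.13
position: [0.5342, -0.2175, 0.0269]
tool_rot: [-3.136, -0.19, -0.0]
wrist_force: [-0.5, -0.3, 0.3]
finger_gap: 0.003
gripper_force: 0.0
```

drive_tool([
  [[0.1,0,0.02,0],[0.2,0,0.05,0],[0.2,0,0.05,0]],
])

```text
time: 13.38
position: [0.536, -0.2173, 0.0264]
tool_rot: [-3.136, -0.19, -0.0]
wrist_force: [-0.9, -0.8, -0.1]
finger_gap: 0.007
gripper_force: 0.3
```

drive_tool([
  [[0.1,0,0.02,0],[0.2,0,0.05,0],[0.2,0,0.05,0]],
])

```text
time: 13.63
position: [0.5365, -0.2173, 0.0259]
tool_rot: [-3.136, -0.19, 0.004]
wrist_force: [-8.8, 0.1, 10.9]
finger_gap: 0.002
gripper_force: 5.7
```

The force shows firm contact with the back stop. I'll retreat and go to the orange rail.

drive_tool([
  [[-0.5,0,0,0],[-1.2,0,-1,0],[-1.2,0,-4,0],[-1.2,0,-7,0],[-1.2,0,-9,0],[-1.2,0,-9,0]],
])

```text
time: 14.13
position: [0.5279, -0.2194, 0.1209]
tool_rot: [3.134, 0.19, 0.01]
wrist_force: [0.7, -0.1, 0.0]
finger_gap: 0.008
gripper_force: 0.0
```

drive_tool([
  [[-0.8,-4,0,-5],[-1.6,-8,0,-10],[-2.4,-12,0,-16],[-3.2,-16,0,-16],[-4,-20,0,-16],[-4.6,-24.6,0,-16],[-4.6,-24.6,0,-16],[-4.6,-24.6,0,-16]],
], fingers=0.35)

```text
time: 14.8
position: [0.4498, 0.0223, 0.1163]
tool_rot: [-3.077, -0.632, -0.001]
wrist_force: [0.9, -0.5, -0.4]
finger_gap: 0.538
gripper_force: 0.0
```

Run:
```python
exec(open('now.py').read())
deltas([N,[450.9,20,-18,23]])
from h import *
p,d=env.camera('wrist');m=env.camera_model('wrist')
v,u=np.mgrid[:420,:560];a=(u-m['cx'])/m['fx'];b=(v-m['cy'])/m['fy'];r=np.hypot(a,b)+1e-9
k=np.tan(r)/r*d;c=np.stack([a*k,-b*k,-d],-1);P=c@R.from_rotvec(m['attitude']).as_matrix().T+m['eye']
h=cv2.cvtColor(p,cv2.COLOR_RGB2HSV);w=(h[...,0]<16)&(h[...,1]>150)&(P[...,2]>.034)&(P[...,2]<.048)&(abs(P[...,0]-.45)<.08)&(abs(P[...,1]-.02)<.08)
print(w.sum(),rect(P[w][:,:2]))
```

```text
now 14.8 [449.8, 22.3, 116.3, 23.2] q [ 0.06  0.13 -0.28  2.13  0.05  0.88 -1.41] F [ 0.9 -0.5 -0.4] tilt [ 0.001  0.    -1.   ] gap 0.538
[450.9, 20, -18, 23] -> [0.01, 0.25, 13.43, 0.2]
2362 (array([451.3,  18.6]), array([99.3, 24.1]), 22.9)
```

drive_tool([
  [[0,0.2,3,0],[0,0.2,6.5,0],[0,0.2,10,0],[0,0.2,12,0],[0,0.2,13,0],[0,0.2,13.4,0],[0,0.2,13.4,0]],
])

```text
time: 15.43
position: [0.4514, 0.0175, -0.0183]
tool_rot: [3.079, 0.623, -0.001]
wrist_force: [-0.2, -0.0, 0.0]
finger_gap: 0.648
gripper_force: 0.0
```

drive_tool([
  [[0,0,0,0],[0,0,0,0],[0,0,0,0],[0,0,0,0],[0,0,0,0],[0,0,0,0],[0,0,0,0],[0,0,0,0]],
], fingers=1, newtons=15)

```text
time: 16.1
position: [0.4515, 0.0184, -0.0178]
tool_rot: [-3.079, -0.625, -0.001]
wrist_force: [-1.2, 0.2, 8.1]
finger_gap: 0.255
gripper_force: 15.0
```

Run:
```python
exec(open('now.py').read())
W=N[:];W[2]=112
deltas([N,W,lane('R',56,0)[:2]+[112,6.9]])
```

```text
now 16.1 [451.5, 18.4, -17.8, 22.95] q [ 0.03  0.36 -0.24  2.23  0.16  0.57 -1.5 ] F [-1.2  0.2  8.1] tilt [ 0.  0. -1.] gap 0.255
[451.5, 18.4, 112, 22.95] -> [0.0, 0.0, -12.98, -0.0]
[532.4, -279.6, 112, 6.9] -> [-4.17, 30.6, -0.0, 16.05]
```

drive_tool([
  [[0,0,-2.5,0],[0,0,-6,0],[0,0,-9.5,0],[0,0,-13,0],[0,0,-14,0],[0,0,-14,0]],
])

```text
time: 16.6
position: [0.4531, 0.0184, 0.1246]
tool_rot: [3.078, 0.624, 0.008]
wrist_force: [-0.3, 0.0, -2.2]
finger_gap: 0.252
gripper_force: 15.0
```

drive_tool([
  [[-0.3,2,0,3],[-0.8,6,0,6],[-1.3,10,0,9],[-1.9,14,0,12],[-2.4,18,0,16],[-3,22,0,16],[-3.5,26,0,16],[-4,29.5,0,16]],
])

```text
time: 17.27
position: [0.5285, -0.2721, 0.1196]
tool_rot: [-3.136, -0.187, 0.004]
wrist_force: [0.5, 0.4, -1.3]
finger_gap: 0.254
gripper_force: 15.0
```

drive_tool([
  [[-0.1,1,1,0],[-0.1,1.1,3,0],[-0.1,1.1,4,0],[-0.1,1.1,4,0],[-0.1,1.1,4,0]],
])

```text
time: 17.68
position: [0.529, -0.2792, 0.0807]
tool_rot: [-3.135, -0.191, 0.004]
wrist_force: [-0.7, 0.6, -1.3]
finger_gap: 0.258
gripper_force: 15.0
```

Run:
```python
exec(open('now.py').read())
deltas([N,lane('R',56,0)[:2]+[55,6.9]])
```

```text
now 17.68 [529.0, -279.2, 80.7, 6.97] q [ 0.42  0.4  -0.05  1.86  0.02  0.89 -1.09] F [-0.7  0.6 -1.3] tilt [-0.002  0.001 -1.   ] gap 0.258
[532.4, -279.6, 55, 6.9] -> [0.33, 0.08, 2.57, 0.07]
```

drive_tool([
  [[0.2,0.1,1,0],[0.2,0.1,2,0],[0.2,0.1,2.5,0],[0.2,0.1,2.7,0],[0.2,0.1,2.9,0]],
], newtons=5)

```text
time: 18.1
position: [0.5318, -0.2805, 0.0526]
tool_rot: [-3.136, -0.191, 0.0]
wrist_force: [1.1, 0.7, 0.6]
finger_gap: 0.257
gripper_force: 5.0
```

drive_tool([
  [[0,0,0.2,0],[0,0,0.4,0],[0,0,0.6,0],[0,0,0.7,0],[0,0,0.8,0],[0,0,0.8,0]],
], newtons=4)

```text
time: 18.6
position: [0.5319, -0.2808, 0.0448]
tool_rot: [3.136, 0.19, 0.0]
wrist_force: [1.3, -0.8, -0.1]
finger_gap: 0.257
gripper_force: 4.0
```

drive_tool([
  [[0,0,0,0],[0,0,0,0],[0,0,0,0],[0,0,-1,0],[0,0,-4,0],[0,0,-7,0],[0,0,-7,0]],
], fingers=0.58)

```text
time: 19.18
position: [0.5346, -0.282, 0.121]
tool_rot: [3.133, 0.19, 0.01]
wrist_force: [1.6, -0.8, 0.5]
finger_gap: 0.42
gripper_force: 0.0
```

drive_tool([
  [[-3,0,0,0],[-6,0,0,0],[-8.6,0,0,0],[-8.6,0,0,0],[-8.6,0,0,0],[-8.6,0,0,0]],
], fingers=1)

```text
time: 19.68
position: [0.4473, -0.2912, 0.1157]
tool_rot: [3.135, 0.19, 0.002]
wrist_force: [0.5, -0.3, -0.3]
finger_gap: 0.031
gripper_force: 0.0
```

Run:
```python
exec(open('now.py').read())
def L(s): a=lane('R',s,9);a[2]=round(a[2]-38,1);return a
deltas([N,L(-30),L(0)])
from h import *
p,d=env.camera('side');P=cloud('side',d)
cv2.imwrite('pics/s4.png',cv2.resize(p[90:240,240:420,::-1],None,fx=4,fy=4,interpolation=2))
```

```text
now 19.68 [447.3, -291.2, 115.7, 6.95] q [ 0.49  0.26 -0.04  1.98  0.01  0.91 -1.  ] F [ 0.5 -0.3 -0.3] tilt [ 0.001 -0.    -1.   ] gap 0.031
[447.0, -289.9, 50.7, 6.9] -> [-0.01, -0.13, 6.5, 0.05]
[476.8, -286.3, 43.3, 6.9] -> [3.0, 0.0, 0.74, -0.0]
```

View pics/s4.png

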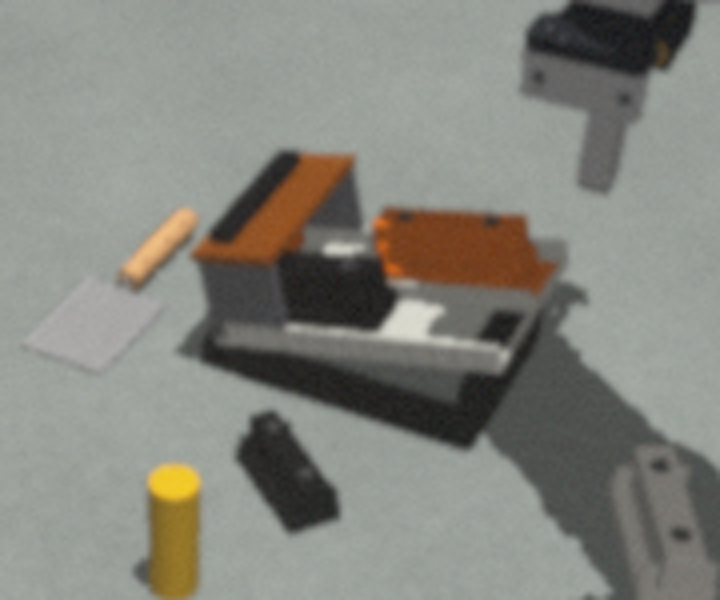

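The picture shows the black rail under the hood and the orange rail flat in the right lane. Now I push the orange one.

drive_tool([
  [[0,-0.1,2.5,0],[0,-0.1,5,0],[0,-0.1,6.4,0],[0,-0.1,6.4,0]],
])

```text
time: 20.07
position: [0.4457, -0.2888, 0.0481]
tool_rot: [-3.133, -0.192, 0.005]
wrist_force: [-0.8, 0.2, -0.1]
finger_gap: 0.005
gripper_force: 0.0
```

drive_tool([
  [[2,0,0.5,0],[3,0,0.75,0],[4,0,1,0],[5,0,1.25,0],[6,0,1.5,0],[7,0,1.75,0],[8,0,2,0],[8,0,2,0]],
])

```text
time: 20.73
position: [0.5279, -0.2797, 0.0305]
tool_rot: [-3.135, -0.193, -0.001]
wrist_force: [0.4, 0.2, -0.4]
finger_gap: 0.005
gripper_force: 0.0
```

drive_tool([
  [[0.4,0,0.1,0],[0.7,0,0.17,0],[1.0,0,0.25,0],[1.2,0,0.3,0],[1.2,0,0.3,0]],
])

```text
time: 21.15
position: [0.538, -0.279, 0.0278]
tool_rot: [-3.136, -0.19, -0.0]
wrist_force: [-0.3, -0.1, -0.7]
finger_gap: 0.007
gripper_force: 0.0
```

drive_tool([
  [[0.1,0,0.02,0],[0.2,0,0.05,0],[0.3,0,0.07,0],[0.3,0,0.07,0]],
])

```text
time: 21.48
position: [0.5409, -0.2787, 0.0272]
tool_rot: [-3.136, -0.19, -0.0]
wrist_force: [0.7, -0.1, -0.2]
finger_gap: 0.01
gripper_force: 0.1
```

drive_tool([
  [[0.1,0,0.02,0],[0.2,0,0.05,0],[0.2,0,0.05,0]],
])

```text
time: 21.73
position: [0.5429, -0.2784, 0.0266]
tool_rot: [-3.136, -0.19, -0.0]
wrist_force: [-0.4, 0.1, -0.7]
finger_gap: 0.004
gripper_force: 0.1
```

drive_tool([
  [[0.1,0,0.02,0],[0.15,0,0.04,0],[0.15,0,0.04,0]],
])

```text
time: 21.98
position: [0.5436, -0.2784, 0.0263]
tool_rot: [-3.136, -0.19, 0.002]
wrist_force: [-4.9, -0.1, 3.7]
finger_gap: 0.007
gripper_force: 2.8
```

Both rails rest against the stop. Next I retreat and head for the dial, turning the wrist for the flipped grip.

drive_tool([
  [[-0.5,0,0,0],[-1.2,0,-1,0],[-1.2,0,-4,0],[-1.2,0,-8,0],[-1.2,0,-12,0],[-1.2,0,-12.5,0]],
])

```text
time: 22.48
position: [0.5349, -0.2812, 0.159]
tool_rot: [3.132, 0.189, 0.013]
wrist_force: [1.6, -0.2, 0.9]
finger_gap: 0.004
gripper_force: 0.0
```

drive_tool([
  [[0.4,-2,0,-7],[0.8,-4,0,-14],[1.1,-6.3,0,-21],[1.5,-8.4,0,-28],[1.9,-10.5,0,-35],[2.2,-12.6,0,-42],[2.6,-14.7,0,-49],[3,-16.8,0,-56]],
], fingers=0.45)

```text
time: 23.15
position: [0.5414, -0.1086, 0.152]
tool_rot: [2.674, 1.648, 0.001]
wrist_force: [0.6, 0.4, -0.5]
finger_gap: 0.529
gripper_force: 0.0
```

Run:
```python
exec(open('now.py').read())
a=N[:];deltas([N,[550,60,158,N[3]+56],[559.9,229.5,158,N[3]+112],[559.9,229.5,158,227.4]])
```

```text
now 23.15 [541.4, -108.6, 152.0, 63.28] q [ 0.33  0.26 -0.29  1.89  0.09  1.01 -0.47] F [ 0.6  0.4 -0.5] tilt [ 0.001 -0.    -1.   ] gap 0.529
[550, 60, 158, 119.28] -> [15.45, -6.81, -0.6, -56.0]
[559.9, 229.5, 158, 175.28] -> [14.3, 9.15, -0.0, -56.0]
[559.9, 229.5, 158, 227.4] -> [0.0, 0.0, -0.0, -52.12]
```

drive_tool([
  [[1.9,-0.9,-0.1,-7],[3.9,-1.7,-0.2,-14],[5.8,-2.6,-0.3,-21],[7.7,-3.4,-0.4,-28],[9.7,-4.3,-0.5,-35],[11.6,-5.1,-0.6,-42],[13.5,-6,-0.6,-49],[15.45,-6.8,-0.6,-56]],
])

```text
time: 23.82
position: [0.5512, 0.0598, 0.158]
tool_rot: [1.587, 2.71, 0.0]
wrist_force: [0.8, -0.5, -1.2]
finger_gap: 0.553
gripper_force: 0.0
```

drive_tool([
  [[1.8,1.1,0,-7],[3.6,2.3,0,-14],[5.4,3.4,0,-21],[7.2,4.6,0,-28],[9,5.7,0,-35],[10.8,6.9,0,-42],[12.6,8,0,-49],[14.3,9.15,0,-56]],
])

```text
time: 24.48
position: [0.5622, 0.2293, 0.1579]
tool_rot: [0.129, 3.138, -0.0]
wrist_force: [0.3, 0.5, 0.5]
finger_gap: 0.549
gripper_force: 0.0
```

drive_tool([
  [[0,0,0,-7],[0,0,0,-14],[0,0,0,-21],[0,0,0,-28],[0,0,0,-35],[0,0,0,-42],[0,0,0,-49],[0,0,0,-52]],
])

```text
time: 25.15
position: [0.5623, 0.228, 0.1577]
tool_rot: [-1.262, 2.877, -0.001]
wrist_force: [0.4, 0.5, 0.1]
finger_gap: 0.55
gripper_force: 0.0
```

```bash
cat > d.py <<'E'
exec(open('now.py').read())
from h import *
def wcloud():
    p,d=env.camera('wrist');m=env.camera_model('wrist')
    v,u=np.mgrid[:420,:560];a=(u-m['cx'])/m['fx'];b=(v-m['cy'])/m['fy'];r=np.hypot(a,b)+1e-9
    k=np.tan(r)/r*d;c=np.stack([a*k,-b*k,-d],-1);return p,c@R.from_rotvec(m['attitude']).as_matrix().T+m['eye']
def tcloud():
    p,d=env.camera('top');return p,cloud('top',d)
def dial(p,P):
    H,S,V=np.moveaxis(cv2.cvtColor(p,cv2.COLOR_RGB2HSV),-1,0)
    C=np.array([.5599,.2295]);D=np.hypot(*np.moveaxis(P[...,:2]-C,-1,0))
    ang=lambda q:np.round(np.degrees(np.arctan2(q[1]-C[1],q[0]-C[0])),1)
    w=(D<.047)&(P[...,2]>.08)&(P[...,2]<.095)
    if w.sum()>50:print('bar',w.sum(),rect(P[w][:,:2]))
    for n,m in(('green',(H>40)&(H<90)&(S>90)&(P[...,2]>.052)),('red',((H<8)|(H>172))&(S>110)),('white',(S<50)&(V>140)&(P[...,2]>.07)&(D<.045))):
        q=P[m&(D<.075)]
        if len(q)>5:
            c=np.median(q,0);print(n,len(q),np.round(c,4),'ang',ang(c),'r',round(float(np.hypot(*(c[:2]-C))),4))
E
python3 - <<'E'
exec(open('d.py').read())
p,P=wcloud();cv2.imwrite('pics/w5.png',p[:,:,::-1]);dial(p,P)
p,P=tcloud();dial(p,P)
deltas([N,[559.9,229.5,158,227.4]])
E
```

```text
now 25.15 [562.3, 228.0, 157.7, -132.64] q [ 0.21  0.48 -0.93  1.73  0.42  1.14  1.55] F [0.4 0.5 0.1] tilt [ 0.001 -0.001 -1.   ] gap 0.55
bar 1437 (array([559.1, 229.9]), array([80.2, 15.6]), 47.3)
green 866 [0.5663 0.2222 0.3034] ang -48.5 r 0.0097
red 144 [0.5644 0.1954 0.0573] ang -82.4 r 0.0344
white 43 [0.5349 0.2094 0.0882] ang -141.2 r 0.0321
bar 361 (array([560.5, 230. ]), array([81. , 16.1]), 47.5)
green 35 [0.6116 0.226  0.056 ] ang -3.9 r 0.0518
red 18 [0.5644 0.1775 0.0493] ang -85.0 r 0.0522
white 56 [0.5412 0.2083 0.0871] ang -131.4 r 0.0283
[559.9, 229.5, 158, 227.4] -> [0.05, 0.28, -0.03, -360.04]
```

View pics/w5.png

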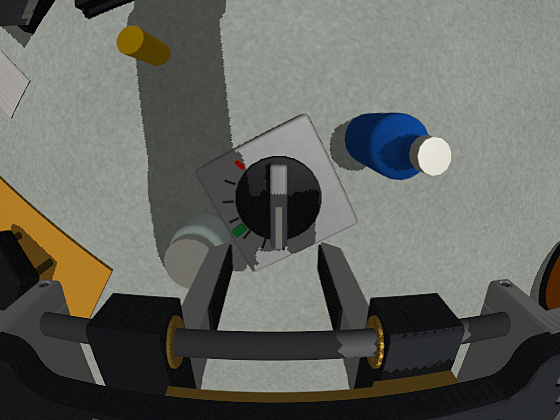

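The wrist view shows the dial at (278,195), the bar aligned between the open fingers, the tab at (240,230), the red mark at (240,165), the bottle on the right and the jar at lower left. I'll descend onto the bar and grip it.

drive_tool([
  [[0,0.3,3,0],[0,0.3,6.5,0],[0,0.3,10,0],[0,0.3,12,0],[0,0.3,13,0],[0,0.3,13.4,0],[0,0.3,13.4,0]],
])

```text
time: 25.83
position: [0.5602, 0.2308, 0.0236]
tool_rot: [-1.25, 2.882, -0.0]
wrist_force: [0.4, -0.1, 0.5]
finger_gap: 0.547
gripper_force: 0.0
```

drive_tool([
  [[0,0,0,0],[0,0,0,0],[0,0,0,0],[0,0,0,0],[0,0,0,0],[0,0,0,0],[0,0,0,0],[0,0,0,0]],
], fingers=1, newtons=40)

```text
time: 26.5
position: [0.5603, 0.2307, 0.0236]
tool_rot: [-1.251, 2.881, -0.0]
wrist_force: [-0.8, -0.9, 7.0]
finger_gap: 0.167
gripper_force: 40.0
```

```bash
python3 now.py
```

```text
now 26.5 [560.3, 230.7, 23.6, -133.06] q [ 0.13  0.62 -0.84  1.84  0.57  0.93  1.42] F [-0.8 -0.9  7. ] tilt [ 0.  0. -1.] gap 0.167
```

drive_tool([
  [[0,0,0,5],[0,0,0,11],[0,0,0,17],[0,0,0,23],[0,0,0,29],[0,0,0,35],[0,0,0,42],[0,0,0,48]],
])

```text
time: 27.17
position: [0.5607, 0.23, 0.0236]
tool_rot: [0.039, 3.141, -0.001]
wrist_force: [0.4, -4.4, 5.6]
finger_gap: 0.166
gripper_force: 40.0
```

drive_tool([
  [[0,0,0,6],[0,0,0,12],[0,0,0,18],[0,0,0,24],[0,0,0,30],[0,0,0,36],[0,0,0,42],[0,0,0,48]],
])

```text
time: 27.83
position: [0.5603, 0.2291, 0.0236]
tool_rot: [1.312, 2.854, -0.003]
wrist_force: [-2.9, -7.6, 9.2]
finger_gap: 0.169
gripper_force: 40.0
```

drive_tool([
  [[0,0,0,6],[0,0,0,12],[0,0,0,18],[0,0,0,24],[0,0,0,30],[0,0,0,36],[0,0,0,42],[0,0,0,48]],
])

```text
time: 28.5
position: [0.5595, 0.2289, 0.0235]
tool_rot: [2.36, 2.073, -0.004]
wrist_force: [-7.2, -8.9, 15.3]
finger_gap: 0.166
gripper_force: 40.0
```

Run:
```python
exec(open('d.py').read())
print('torque',env.state()['torque'])
p,P=wcloud();P[P[...,2]>.1]=9;dial(p,P);p,P=tcloud();dial(p,P)
```

```text
now 28.5 [559.5, 228.9, 23.5, 82.6] q [-0.3   0.49 -0.26  1.87  0.17  0.8  -0.77] F [-7.2 -8.9 15.3] tilt [-0.002 -0.002 -1.   ] gap 0.166
torque [-2.21522721  1.65869011  0.1414943 ]
bar 4622 (array([561.3, 231.8]), array([38.8, 76.9]), -82.5)
green 452 [0.6091 0.2287 0.0575] ang -0.9 r 0.0492
red 80 [0.5637 0.2163 0.0579] ang -74.0 r 0.0137
white 227 [0.5633 0.264  0.0882] ang 84.3 r 0.0346
bar 190 (array([559.9, 214.1]), array([32.8, 48.7]), -78.9)
green 23 [0.6119 0.224  0.0558] ang -6.1 r 0.0523
red 17 [0.5645 0.177  0.0494] ang -85.0 r 0.0527
white 101 [0.5656 0.2212 0.4735] ang -55.6 r 0.01
```

drive_tool([
  [[0,0,0,-5],[0,0,0,-11],[0,0,0,-17],[0,0,0,-23],[0,0,0,-29],[0,0,0,-35],[0,0,0,-41],[0,0,0,-45]],
])

```text
time: 29.27
position: [0.5603, 0.2291, 0.0236]
tool_rot: [1.372, 2.826, -0.003]
wrist_force: [-3.3, -8.5, 10.1]
finger_gap: 0.17
gripper_force: 40.0
```

drive_tool([
  [[0,0,0,-6],[0,0,0,-12],[0,0,0,-18],[0,0,0,-24],[0,0,0,-30],[0,0,0,-36],[0,0,0,-42],[0,0,0,-44]],
])

```text
time: 29.93
position: [0.5606, 0.2298, 0.0236]
tool_rot: [0.212, 3.134, -0.001]
wrist_force: [-0.3, -5.5, 7.0]
finger_gap: 0.171
gripper_force: 40.0
```

```bash
python3 now.py
```

```text
now 29.93 [560.6, 229.8, 23.6, 172.27] q [-0.02  0.55 -0.62  1.85  0.41  0.87  0.59] F [-0.3 -5.5  7. ] tilt [ 0.    -0.001 -1.   ] gap 0.171
```

I've stopped about 3° above the tab. I'll release, rise and measure.

drive_tool([
  [[0,0,0,0],[0,0,0,0],[0,0,0,0],[0,0,0,0],[0,0,-3,0],[0,0,-7,0],[0,0,-11,0],[0,0,-11,0]],
], fingers=0.5)

```text
time: 30.6
position: [0.563, 0.2331, 0.1406]
tool_rot: [0.22, 3.126, 0.006]
wrist_force: [1.3, 0.1, -0.1]
finger_gap: 0.5
gripper_force: 0.0
```

Run:
```python
exec(open('d.py').read())
for f in(wcloud,tcloud):
    for i in range(2):
        p,P=f();P[P[...,2]>.1]=9
        H,S,V=np.moveaxis(cv2.cvtColor(p,cv2.COLOR_RGB2HSV),-1,0);D=np.hypot(P[...,0]-.56,P[...,1]-.2297)
        b=P[(D<.047)&(P[...,2]>.082)&(P[...,2]<.095)][:,:2];br=rect(b)
        g=P[(H>40)&(H<90)&(S>90)&(D<.075)&(P[...,2]>.053)&(P[...,2]<.061)][:,:2];gr=rect(g)
        C=br[0];print(f.__name__,len(b),br,len(g),gr,'tab ang',np.degrees(np.arctan2(gr[0][1]-C[1],gr[0][0]-C[0])).round(1),'mean',np.degrees(np.arctan2(*(g.mean(0)*1000-C)[::-1])).round(1))
# pure ray-to-plane on top view, tab top z=.057, bar top z=.088
m=env.camera_model('top');Rm=R.from_rotvec(m['attitude']).as_matrix()
def ray(mask,z):
    v,u=np.nonzero(mask);r=np.c_[(u-m['cx'])/m['fx'],-(v-m['cy'])/m['fy'],-np.ones(len(u))]@Rm.T
    return (m['eye']+r*((z-m['eye'][2])/r[:,2:]))[:,:2]
z=np.load('pics/top0.npz');H,S,V=np.moveaxis(cv2.cvtColor(z['p'],cv2.COLOR_RGB2HSV),-1,0);P0=np.load('pics/P.npy');D=np.hypot(P0[...,0]-.56,P0[...,1]-.2297)
C=rect(ray((D<.047)&(P0[...,2]>.082)&(P0[...,2]<.095),.088));g=rect(ray((H>40)&(H<90)&(S>90)&(D<.075),.057));print(C,g,np.degrees(np.arctan2(*(g[0]-C[0])[::-1])))
```

```text
now 30.6 [563.0, 233.1, 140.6, 171.94] q [ 0.03  0.42 -0.68  1.76  0.3   1.06  0.67] F [ 1.3  0.1 -0.1] tilt [ 0.008  0.003 -1.   ] gap 0.5
wcloud 1595 (array([558.3, 228.4]), array([16. , 79.9]), -7.8) 112 (array([571.2, 234. ]), array([76.5, 79.8]), -62.0) tab ang 23.5 mean -3.0
wcloud 1632 (array([558.3, 228.3]), array([15.5, 80.9]), -7.8) 127 (array([567.6, 224.4]), array([84.6, 64. ]), 38.4) tab ang -22.8 mean -11.8
tcloud 76 (array([528.8, 233. ]), array([16. , 16.8]), -5.4) 0 (array([0., 0.]), array([0., 0.]), 0.0) tab ang -156.2 mean nan
tcloud 72 (array([528.3, 233. ]), array([16.2, 15.2]), 89.9) 0 (array([0., 0.]), array([0., 0.]), 0.0) tab ang -156.2 mean nan
(array([559.9, 228.5]), array([80.5, 16. ]), 47.5) (array([612.3, 225.7]), array([14.1,  7.9]), 1.2) -3.058697574095837<stdin>:8: RuntimeWarning: Mean of empty slice.
  ret = um.true_divide(
```

drive_tool([
  [[-4,0,-2,0],[-8,0,-4,0],[-11,0,-4,0],[-11,0,-4,0],[-11,0,-4,0]],
])

```text
time: 31.22
position: [0.6695, 0.2145, 0.1708]
tool_rot: [-0.223, -3.131, 0.001]
wrist_force: [-0.5, 0.7, 0.2]
finger_gap: 0.503
gripper_force: 0.0
```

```bash
cat > t.py <<'E'
exec(open('d.py').read())
def big(w):
    n,l,s,_=cv2.connectedComponentsWithStats(w.astype(np.uint8));return l==1+np.argmax(s[1:,4])
for i in range(3):
    p,P=wcloud();H,S,V=np.moveaxis(cv2.cvtColor(p,cv2.COLOR_RGB2HSV),-1,0);D=np.hypot(P[...,0]-.56,P[...,1]-.2297)
    br=rect(P[(D<.047)&(P[...,2]>.082)&(P[...,2]<.095)][:,:2])
    k=big((H>40)&(H<90)&(S>90)&(D<.08)&(P[...,2]<.1))
    g=P[k&(P[...,2]>.0545)&(P[...,2]<.0605)];gr=rect(g[:,:2]);kr=big(((H<8)|(H>172))&(S>110)&(D<.08)&(D>.04)&(P[...,2]<.07));rr=rect(P[kr][:,:2])
    a=lambda q:np.degrees(np.arctan2(q[1]-br[0][1],q[0]-br[0][0])).round(1)
    wt=P[(S<50)&(V>130)&(D<.055)&(P[...,2]<.1)&(P[...,2]>.05)];
    print(br,'tab',len(g),gr,a(gr[0]),a(g.mean(0)*1000),'red',a(rr[0]),kr.sum(),'white',len(wt),a(np.median(wt,0)*1000) if len(wt) else '')
E
python3 t.py
```

```text
now 31.22 [669.5, 214.5, 170.8, 171.85] q [ 0.03  0.55 -0.64  1.5   0.34  1.21  0.77] F [-0.5  0.7  0.2] tilt [-0.003 -0.    -1.   ] gap 0.503
(array([558.3, 230.4]), array([15.6, 79.8]), -8.0) tab 110 (array([610.5, 227.6]), array([ 8.1, 12.4]), -8.0) -3.1 -3.1 red -84.9 59 white 2743 -2.4
(array([559.1, 229.5]), array([15.6, 78.9]), -7.9) tab 116 (array([611.4, 227.2]), array([ 8.6, 13.3]), -1.6) -2.5 -2.5 red -84.9 59 white 2843 158.0
(array([560. , 229.5]), array([15.7, 78.9]), -7.9) tab 111 (array([611.9, 226.8]), array([ 8.1, 12.3]), -7.8) -3.0 -2.8 red -85.3 58 white 2874 160.4
```

The tab stands at −3.0° and the bar at −7.9°, so 4.9° of downward turn remain.

```bash
python3 now.py '[[560,229.6,135,172.1],[560,229.6,24,172.1]]'
```

```text
now 31.37 [667.5, 215.8, 172.1, 172.02] q [ 0.03  0.54 -0.64  1.5   0.33  1.21  0.77] F [-0.8  0.3 -0.8] tilt [-0.002 -0.    -1.   ] gap 0.501
[560, 229.6, 135, 172.1] -> [10.84, -0.13, 3.71, -0.08]
[560, 229.6, 24, 172.1] -> [0.0, 0.0, 11.1, -0.0]
```

drive_tool([
  [[3.5,0,0,0],[7,-0.1,1,0],[10,-0.1,2.5,0],[10.8,-0.1,3.7,0],[10.8,-0.1,3.7,0],[10.8,-0.1,3.7,0]],
])

```text
time: 31.87
position: [0.5613, 0.2293, 0.1364]
tool_rot: [-0.219, -3.134, 0.001]
wrist_force: [0.6, -0.8, 1.0]
finger_gap: 0.498
gripper_force: 0.0
```

drive_tool([
  [[0,0,3,0],[0,0,6.5,0],[0,0,9,0],[0,0,10.5,0],[0,0,11.1,0],[0,0,11.1,0],[0,0,11.1,0]],
])

```text
time: 32.45
position: [0.5629, 0.23, 0.0264]
tool_rot: [0.221, 3.133, 0.001]
wrist_force: [0.1, -0.1, 1.3]
finger_gap: 0.502
gripper_force: 0.0
```

drive_tool([
  [[0,0,0,0],[0,0,0,0],[0,0,0,0],[0,0,0,0],[0,0,0,0],[0,0,0,0],[0,0,0,0],[0,0,0,0]],
], fingers=1, newtons=40)

```text
time: 33.12
position: [0.5622, 0.2296, 0.0257]
tool_rot: [0.221, 3.133, 0.0]
wrist_force: [-1.3, 0.1, 6.1]
finger_gap: 0.166
gripper_force: 40.0
```

```bash
python3 now.py
```

```text
now 33.12 [562.2, 229.6, 25.7, 171.95] q [-0.02  0.55 -0.62  1.85  0.41  0.87  0.59] F [-1.3  0.1  6.1] tilt [ 0.001  0.    -1.   ] gap 0.166
```

drive_tool([
  [[0,0,0,-2],[0,0,0,-4],[0,0,0,-5],[0,0,0,-5],[0,0,0,-5]],
])

```text
time: 33.53
position: [0.5622, 0.2298, 0.0257]
tool_rot: [0.083, 3.14, 0.001]
wrist_force: [-0.1, 0.4, 6.2]
finger_gap: 0.168
gripper_force: 40.0
```

```bash
python3 now.py
```

```text
now 33.53 [562.2, 229.8, 25.7, 176.96] q [-0.    0.56 -0.64  1.85  0.43  0.88  0.67] F [-0.1  0.4  6.2] tilt [ 0.001  0.001 -1.   ] gap 0.168
```

drive_tool([
  [[0,0,0,0],[0,0,0,0],[0,0,0,0],[0,0,0,0],[0,0,-3,0],[0,0,-7,0],[0,0,-11,0],[0,0,-11,0]],
], fingers=0.5)

```text
time: 34.2
position: [0.5648, 0.2316, 0.1426]
tool_rot: [0.083, 3.133, 0.005]
wrist_force: [0.5, 0.3, 0.4]
finger_gap: 0.499
gripper_force: 0.0
```

drive_tool([
  [[-4,0,-2,0],[-8,0,-4,0],[-11,0,-4,0],[-11,0,-4,0],[-11,0,-4,0]],
])

```text
time: 34.62
position: [0.6728, 0.2231, 0.1744]
tool_rot: [-0.086, -3.14, -0.001]
wrist_force: [-0.9, 1.0, -0.8]
finger_gap: 0.5
gripper_force: 0.0
```

```bash
python3 t.py
```

```text
now 34.62 [672.8, 223.1, 174.4, 176.85] q [ 0.03  0.56 -0.66  1.48  0.35  1.23  0.84] F [-0.9  1.  -0.8] tilt [-0.001  0.    -1.   ] gap 0.5
(array([558.1, 230.4]), array([15.8, 80.1]), -3.0) tab 115 (array([610.1, 227.2]), array([ 8.2, 12.5]), -3.1) -3.5 -3.5 red -84.8 59 white 2534 6.9
(array([558.3, 229.5]), array([15.8, 80.2]), -2.9) tab 117 (array([611.2, 227.3]), array([ 8.2, 13.4]), -2.8) -2.4 -2.4 red -84.2 56 white 2606 99.2
(array([559.2, 229.4]), array([15.8, 80. ]), -2.9) tab 104 (array([611.4, 226.8]), array([ 7.2, 12.5]), -3.0) -2.9 -2.9 red -84.7 55 white 2637 162.2
```

The bar and the tab now agree at −2.9°. Last check: the rails and bystanders, numerically, from the top camera.

Run:
```python
from h import *
p,d=env.camera('top');P=cloud('top',d);H,S,V=np.moveaxis(cv2.cvtColor(p,cv2.COLOR_RGB2HSV),-1,0)
h=(P[...,2]-(182.3-1-.24572*P[...,0]*1000-.02497*P[...,1]*1000)/1000)*.971
u=np.array([.9928,.1201]);n=np.array([-.1201,.9928])
for k,o in(('L',(469.2,-225)),('R',(476.8,-286.3))):
    q=P[...,:2]*1000-np.array(o);s=q@u;t=q@n
    w=(s>0)&(s<140)&(abs(t)<28)
    for nm,lo,hi in(('spine',.036,.048),('foot',.010,.018)):
        m=w&(h>lo)&(h<hi)
        if m.sum()>10:print(k,nm,m.sum(),'s',np.percentile(s[m],[1,99]).round(1),'t',np.percentile(t[m],[1,99]).round(1),'rgb',np.median(p[m],0),'h',np.median(h[m]).round(4))
p0=np.load('pics/top0.npz')['p'];df=np.abs(p.astype(int)-p0).sum(2)
for nm,(a,b,c,e) in dict(glue=(266,292,195,218),bottle=(122,176,248,284),jar=(158,192,130,166),scraper=(338,432,100,140)).items():print(nm,(df[c:e,a:b]>90).mean().round(3))
```

```text
L spine 409 s [ 83.4 139.5] t [-12.4  11.3] rgb [55. 51. 51.] h 0.0414
L foot 265 s [ 63.5 139.4] t [-27.9  22.6] rgb [53. 51. 51.] h 0.0134
R spine 427 s [ 82.7 139.4] t [-13.4  10.7] rgb [230. 125.  41.] h 0.0418
R foot 244 s [ 76.  138.6] t [-23.   21.7] rgb [230. 126.  43.] h 0.0138
glue 0.861
bottle 0.459
jar 0.598
scraper 0.973
```

Run:
```python
from h import *
z=np.load('pics/top0.npz');p,d=env.camera('top');P0=cloud('top',z['d']);P=cloud('top',d)
for nm,(a,b,c,e),zl,zh in(('glue',(260,296,190,222),.07,.1),('bottle',(115,180,245,285),.15,.19),('jar',(150,198,125,172),.07,.1)):
    for Q in(P0,P):
        q=Q[c:e,a:b].reshape(-1,3);q=q[(q[:,2]>zl)&(q[:,2]<zh)];print(nm,len(q),rect(q[:,:2])[:2] if len(q)>5 else '')
for q in(z['p'],p):
    H,S,V=np.moveaxis(cv2.cvtColor(q,cv2.COLOR_RGB2HSV),-1,0);w=np.zeros_like(H,bool);w[95:145,380:440]=1;k=w&(H<20)&(S>90);print('scraper handle',k.sum(),np.argwhere(k).mean(0).round(1),np.median(q[100:110,300:320],(0,1)))
```

```text
glue 205 (array([551. ,  14.3]), array([28.1, 28.6]))
glue 0 
bottle 257 (array([440.7, 256.5]), array([26.4, 27.1]))
bottle 0 
jar 722 (array([668.3, 213.5]), array([57. , 56.8]))
jar 0 
scraper handle 499 [120.4 408.8] [118. 121. 118.]
scraper handle 478 [120.8 409.1] [158. 162. 158.]
```

Run:
```python
from h import *
z=np.load('pics/side0.npz');p,d=env.camera('side');P0=cloud('side',z['d']);P=cloud('side',d)
m0=z['d']>0
for nm,f in(('glue',lambda H,S,V:(H>18)&(H<32)&(S>150)),('bottle',lambda H,S,V:(H>105)&(H<130)&(S>130))):
    for q,Q in((z['p'],P0),(p,P)):
        k=f(*np.moveaxis(cv2.cvtColor(q,cv2.COLOR_RGB2HSV),-1,0));k[:190]=0;k[:,:235]=0;k[:,300:]=0
        print(nm,k.sum(),np.median(np.argwhere(k),0),np.round(np.median(Q[k],0),3))
for Q in(P0,P):
    k=(np.hypot(Q[...,0]-.668,Q[...,1]-.2135)<.06)&(Q[...,2]>.066)&(Q[...,2]<.088);print('jar',k.sum(),np.round(np.mean(Q[k],0),3))
```

```text
glue 330 [222. 283.] [0.544 0.024 0.058]
glue 335 [223. 283.] [0.544 0.024 0.053]
bottle 1449 [314. 258.] [0.426 0.274 0.094]
bottle 1445 [314. 258.] [0.426 0.274 0.094]
jar 545 [0.664 0.218 0.079]
jar 544 [0.665 0.218 0.08 ]
```

Nothing else has moved, so I'm handing in.

```bash
python3 -c "
from workcell import env
print(env.job_done())"
```

```text
the job is handed in; nothing more can be done
None
```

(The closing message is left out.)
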